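# Shut and bolt the gold medal's case

### The arm

A 6-joint arm with a two-finger parallel gripper is mounted at the origin on the work surface. World frame = base frame: x ahead of the robot, y to its left, z up, the work surface at z = 0. Lengths are in mm, angles in rad, forces in N, time in s.
With the tool pointing down it reaches from about 225 to 725 mm from the base axis. Payload 3.1 kg.
Tool frame: the origin (TCP) lies on the centre line of the jaws, within the pads' length; the fingertips stand 22 mm ahead of it and the grasp point (between the pads) lies 3 mm ahead of it; z points along the fingers, y is the line along which they close (so a half turn about z gives the same grasp; the last joint's range is limited). The gripper opens to 85 mm and grips with 20 to 120 N. Pads are 22 mm wide; open, the fingers measure 114 mm over their backs; the gripper's body (76 mm by 85 mm) begins 54 mm behind the grasp point. The pads swing forward as they close: fully open they stand 13 mm farther back than shut.
Start: joints at [1.19, 0.048, 0.099, 1.622, 0, 1.443], TCP at [131.319, 508.304, 253.312] pointing down, gripper open.
Joint ranges: [-2.91, 2.91], [-0.99, 1.94], [-1.21, 1.42], [-2.12, 2.29], [-1.49, 1.47], [-3.14, 3.14]. Speed limits (rad/s): [2.79, 2.79, 3.14, 3.14, 3.14, 3.14].

### API

Orientations are given as a rotation vector (axis times angle).
In Python, from rig import manip gives the robot as it stands. The module is installed in compiled form; this text tells all that it offers.
- The arm moves only by the tool apply_moves, never from a script. Its argument "deltas" is a list of rows, each a list of 3 entries, a list of its own where there are three numbers: the shift along the tool's x, y, z each as a share of 400 mm, from -1 to 1, then the turn, a rotation vector about the tool's x, y, z each as a share of 60 degrees, from -1 to 1, then the opening, from 0 (shut) to 1 (fully open). A call has 1 to 5 rows; each row is the pose to reach, as a shift and turn from the pose commanded when the call began, along the tool's axes at that moment; what a row does not reach only later rows make up. A row lasts 1/12 s, in which the tool goes at most 41.7 mm and 7.16 degrees, less where a joint would pass 70% of its speed; a pose out of reach is approached as far as the arm can. A call with a number of a shift or a turn outside -1 to 1 is refused whole. A call with a gripper value outside its range is refused whole. The fingers move at their own pace and stop on an object; "force" is the grip in N (left out, the last holds). Time passes only in rows, so rows that repeat a pose let the fingers close. It gives the time, the measured TCP pose, the force, the opening and the grip force at its end, in the units of the state.
- manip.sense(): the state, without advancing time (a new reading comes with each control period).
- manip.read_camera(name): name is "scene" or "side" or "wrist"; returns a dict with "img" (384x512x3 uint8, red, green, blue), "mtx" (3x3 intrinsics, pixels), "k1" (the pictures are not rectified: a ray, as slopes to the right and down, at radius r is drawn at 1 + k1 r^2 times it, then the intrinsics apply), "R" (3x3) and "t" (3): a world point X has camera coordinates R X + t. Camera axes: x right, y down, z forward; pixel columns grow to the right and rows downward; lengths in mm; the calibration is good to about 2 mm. A picture is of the moment at which its call begins. There is no depth.
- manip.close_job(): hands the job in; it is judged then, once.
The state is a dict: "clock": time; "joints": joint angles; "dq": joint speeds; "joint_torque": joint torques, N m; "tcp_pos": TCP position; "eef_rot": TCP orientation; "wrist_force": force on the tool from outside, world axes, zero at the start; "wrist_torque": the same for the moment, N m; "opening": finger opening in mm; "finger_force": force on a finger pad.
Only numpy, scipy, OpenCV 4.12 (cv2) and the standard library are available. Lean on these libraries where they do the work, as an engineer would, in place of code of your own. Each camera call takes 0.05 s, during which the arm holds its last target. There are 200 camera calls.

### The job

Two small wooden cases stand open on the goldsmith's bench. On the one that holds the gold medal, push the lid fully shut with your fingertips, and only then push its red-tabbed bolt all the way home over the lid. Pick nothing up, do not shove the case out of its place, and leave the medal in it, the other case and everything else on the bench as they are.

Things in the scene. Friction and masses are not known exactly. Their poses are not given: they have to be found in the camera images.
- gold_case: Dark-wood case, loose on the bench, 1.5 to 2.1 kg: it holds the gold medal; on the left or the right. Box 100 (x) x 140 (y) x 50 mm high, walls 6 mm, padded floor 12 mm up. A block (44 mm wide, 60 mm high, out to x = -102 mm) on its front carries the bolt. Origin: centre of the box's underside; +x to the hinge, away from the robot (within 20 degrees), z up.
- gold_lid (a joint): Angle of this case's lid, rad: 0 shut, 1.57 upright, stop at 1.9; starts 1.6 to 1.8, leaning a little away from the robot. Flat board 100 x 140 x 8 mm, 0.12 kg, no handle, brass strip on its free edge. The stiff hinge keeps it at any angle; about 1 N at the free edge moves it. Shut, its top is 58.5 mm above the bench.
- gold_lid_hinge (a point): Middle of the hinge line (along the case's y) on the far rim: x = 50, z = 50.5 mm from the case's origin. The board's inner face passes through this line; its 8 mm lie on the outer side (up when shut, away from the robot when open).
- gold_lid_edge (a point): Middle of the lid's free edge, mid-thickness: 100 mm from the hinge along the board.
- gold_bolt (a joint): Travel of this case's bolt along the case's +x, m: 0 drawn back, 0.030 fully home (stop), its bar then over the shut lid; starts 0 to 0.005. About 1.5 N of friction, no spring, stays where left. Brass bar 46 x 28 x 6 mm, underside 62.5 mm above the bench: it passes 4 mm above the shut lid and is blocked by a lid not quite down.
- gold_bolt_tab (a point): Centre of the bolt's red thumb tab, a plate 6 mm thick (case x), 28 mm wide (case y), from 68.5 to 94.5 mm above the bench (centre 81.5). Push its face on the robot's side. At bolt 0 it is at x = -86 mm from the case's origin; it moves with the bolt.
- bar_case: Dark-wood case, loose on the bench, 1.5 to 2.1 kg: it holds two silver bars; to be left open. Box 100 (x) x 140 (y) x 50 mm high, walls 6 mm, padded floor 12 mm up. A block (44 mm wide, 60 mm high, out to x = -102 mm) on its front carries the bolt. Origin: centre of the box's underside; +x to the hinge, away from the robot (within 20 degrees), z up.
- bar_lid (a joint): Angle of this case's lid, rad: 0 shut, 1.57 upright, stop at 1.9; starts 1.6 to 1.8, leaning a little away from the robot. Flat board 100 x 140 x 8 mm, 0.12 kg, no handle, brass strip on its free edge. The stiff hinge keeps it at any angle; about 1 N at the free edge moves it. Shut, its top is 58.5 mm above the bench.
- bar_lid_hinge (a point): Middle of the hinge line (along the case's y) on the far rim: x = 50, z = 50.5 mm from the case's origin. The board's inner face passes through this line; its 8 mm lie on the outer side (up when shut, away from the robot when open).
- bar_lid_edge (a point): Middle of the lid's free edge, mid-thickness: 100 mm from the hinge along the board.
- bar_bolt (a joint): Travel of this case's bolt along the case's +x, m: 0 drawn back, 0.030 fully home (stop), its bar then over the shut lid; starts 0 to 0.005. About 1.5 N of friction, no spring, stays where left. Brass bar 46 x 28 x 6 mm, underside 62.5 mm above the bench: it passes 4 mm above the shut lid and is blocked by a lid not quite down.
- bar_bolt_tab (a point): Centre of the bolt's red thumb tab, a plate 6 mm thick (case x), 28 mm wide (case y), from 68.5 to 94.5 mm above the bench (centre 81.5). Push its face on the robot's side. At bolt 0 it is at x = -86 mm from the case's origin; it moves with the bolt.
- medal: Gold medal, 46 mm across, 6 mm thick, lying flat and loose on the padded floor of its case. Origin: centre of its underside.
- silver0: Silver bar 50 x 18 x 8 mm lying in the other case. Origin: centre of its underside.
- silver1: Second silver bar, as the first.
- hammer: Hammer lying at the right of the cases, handle towards the robot; bystander. Origin within its handle line, on the bench.
- punch: Dark steel punch, 100 mm long, 10 mm thick, lying on the bench in front of and between the cases; bystander. Origin: middle of its underside.
- bench_block: Steel bench block 90 x 90 x 30 mm at the left; bystander. Origin: centre of its underside.
- jar: Amber glass jar, 64 mm across, 85 mm high, at the left; bystander. Origin: centre of its underside.
- cup: White cup, 80 mm across, 90 mm high, at the far right; bystander. Origin: centre of its underside.
There are look-alikes about, which are no part of the job. What is shaped like the bar_case but orange or purple is not meant.

How it is judged:
By the outcome, as a careful person would: the job done as asked, in the order asked, and still so for the second after the job is handed in, with the robot touching nothing.
It also fails if it takes over 45 s, if anything falls off the work surface, if the arm or the gripper's body presses on something with over 40 N, if the wrist force passes 120 N, or if a joint passes its speed limit or range.

## Working session

There is one attempt and no reset: what is moved stays moved. The work goes in short steps, Python scripts to look and compute and a tool call to move; the robot and the scene stay as the last step left them, time stands still between calls to the robot, and variables do not carry over. Pictures are saved under pics/ and viewed, at most 10 in all, crops included, and the job is handed in when it is done.

Besides the shell and the picture viewer there is one more tool, called after "Call:" by a JSON object that holds its "name" and its "arguments". apply_moves: Moves the arm, as the interface text tells. Shift numbers are shares of 400 mm and turn numbers shares of 60 degrees, none past 1 either way. Its arguments: {"type":"object","properties":{"deltas":{"type":"array"},"force":{"type":"number"}},"required":["deltas"]}

```bash
mkdir -p pics; python3 - <<'E'
from rig import manip
import cv2,pickle
d={}
for n in("scene","side"):
    c=manip.read_camera(n);d[n]=c;print(n,c["mtx"].tolist(),c["k1"],(-c["R"].T@c["t"]).round())
    cv2.imwrite(f"pics/{n}0.png",cv2.resize(c["img"][:,:,::-1],(800,600),interpolation=cv2.INTER_CUBIC))
pickle.dump(d,open("cam0.pkl","wb"))
s=manip.sense();print(s)
E
```

```text
scene [[419.64017711797953, 0.0, 258.7218927031179], [0.0, 419.64017711797953, 186.85795237918538], [0.0, 0.0, 1.0]] 0.023399036163397755 [926. 707. 941.]
side [[448.9695900423751, 0.0, 256.96047529092795], [0.0, 448.9695900423751, 187.88362631506553], [0.0, 0.0, 1.0]] 0.059908063224227676 [-107. -773.  695.]
{'clock': 0.1, 'joints': array([1.19022402e+00, 4.86895920e-02, 9.77526662e-02, 1.62198329e+00,
       2.96743676e-05, 1.44300643e+00]), 'dq': array([ 0.00014754, -0.00239583,  0.00551252, -0.0015112 ,  0.00053411,
        0.00110764]), 'joint_torque': array([ 2.95709440e-03, -3.39848900e+01,  3.20937145e+01,  1.58003083e-02,
       -2.06034711e-04, -4.78331188e-06]), 'tcp_pos': array([131.11452109, 507.85114984, 252.22651336]), 'eef_rot': array([-0.39594225, -3.11597305,  0.0032167 ]), 'wrist_force': array([-0.26109078,  0.19061761,  0.06700241]), 'wrist_torque': array([-0.02409742,  0.00693216, -0.02080484]), 'finger_force': 0.0, 'opening': 85.70704424050646}
```

View pics/scene0.png

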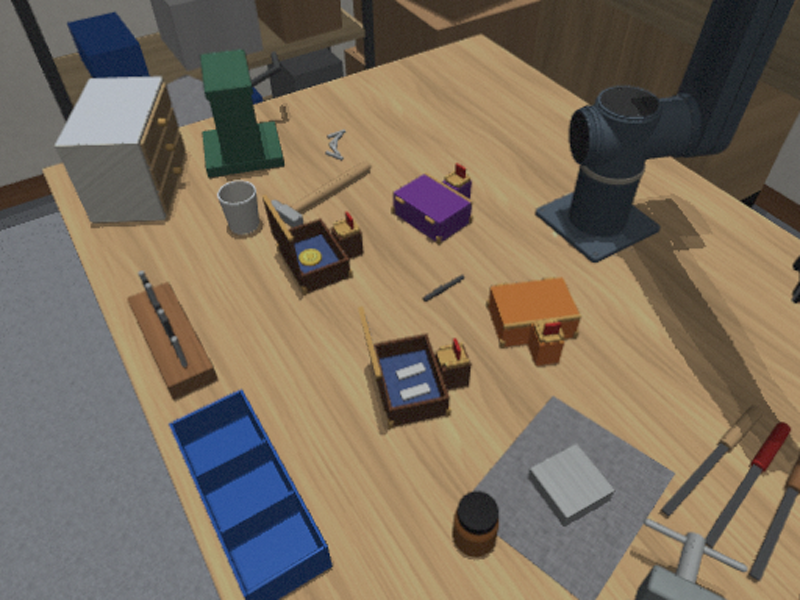

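View pics/side0.png

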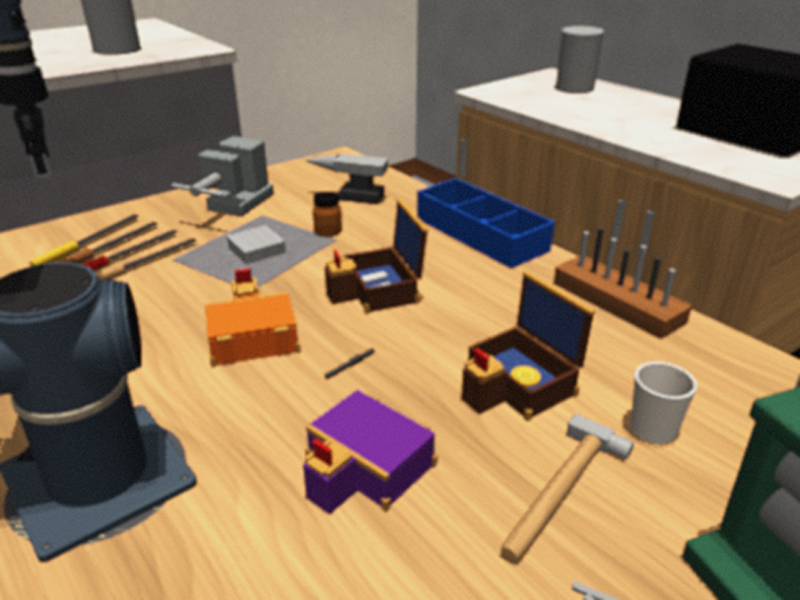

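The scene shows two dark-wood cases: one at about (310,255) with the medal and one at about (410,375) with two silver bars. In the side view they are at (525,360) and (375,270). The orange case (535,315) and purple case (432,205) are look-alikes. The dark case with the gold disc fits, so I'll confirm it in an enlarged crop.

```bash
python3 - <<'E'
import cv2,pickle,numpy as np
d=pickle.load(open("cam0.pkl","rb"))
a=d["scene"]["img"][115:195,160:240];b=d["side"]["img"][170:270,287:387]
f=lambda i,s:cv2.resize(i[:,:,::-1],None,fx=s,fy=s,interpolation=cv2.INTER_CUBIC)
A=f(a,5);B=f(b,4)
cv2.imwrite("pics/crop.png",np.hstack([A,B]))
E
```

```text
(no output)
```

View pics/crop.png

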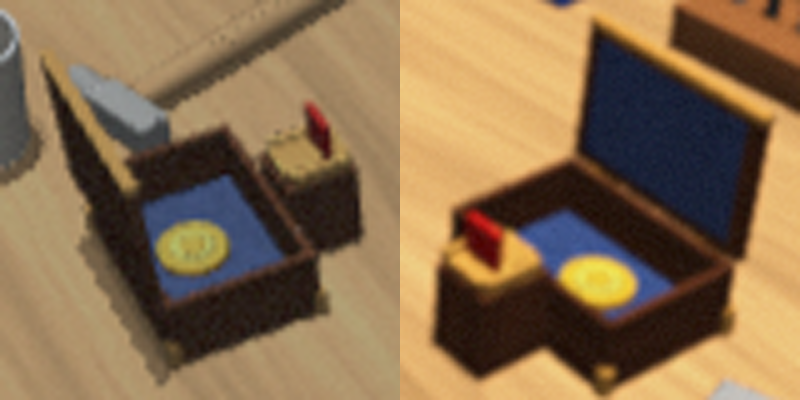

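The crop confirms it: a dark case, gold medal inside, lid open, red tab on the robot's side. Next I'll fit its pose from the corner pixels.

```bash
cat > h.py <<'E'
import numpy as np,cv2
def proj(c,X):
    return cv2.projectPoints(np.asarray(X,float),cv2.Rodrigues(c["R"])[0],np.asarray(c["t"],float),c["mtx"],np.array([c["k1"],0,0,0,0.]))[0][:,0]
def model(p):
    x,y,yaw,th,b=p
    lid=lambda s,yy,o=0:(50-s*np.cos(th)+o*np.sin(th),yy,50.5+s*np.sin(th)+o*np.cos(th))
    def w(P):
        P=np.atleast_2d(np.array(P,float));c,s=np.cos(yaw),np.sin(yaw)
        return P@np.array([[c,s,0],[-s,c,0],[0,0,1]])+[x,y,0]
    return lid,w
E
python3 - <<'E'
from h import *
import pickle
from scipy.optimize import least_squares
d=pickle.load(open("cam0.pkl","rb"))
sc=[((-50,70,50),(315,250)),((-50,-70,50),(228,130)),((50,70,0),(172,365)),((-50,70,0),(318,310)),("L70i",(134,188)),("L-70o",(42,55)),("T22t",(328,120)),("T-22t",(308,103)),((-102,22,0),(362,240))]
si=[((-50,-70,50),(608,322)),((-50,-70,0),(605,388)),((50,-70,50),(735,262)),((-50,70,50),(457,205)),((50,70,50),(575,158)),("L70i",(592,30)),("L-70i",(745,125)),((-102,-22,0),(480,378)),((-102,22,0),(435,343)),("T14t",(468,212)),("T-14t",(503,236))]
obs={"scene":[(k,(u/5+160-.4,v/5+115-.4)) for k,(u,v) in sc],"side":[(k,((u-400)/4+287-.375,v/4+170-.375)) for k,(u,v) in si]}
def res(p):
    lid,w=model(p);r=[]
    for n,o in obs.items():
        P=[]
        for k,_ in o:
            if isinstance(k,str):
                if k[0]=="L":P.append(lid(100,float(k[1:-1]),8 if k[-1]=="o" else 0))
                else:P.append((-86+p[4]-3,14*np.sign(float(k[1:-1])),94.5))
            else:P.append(k)
        r.append(proj(d[n],w(P))-[q for _,q in o])
    return np.vstack(r).ravel()
s=least_squares(res,[550,-100,0,1.7,0],loss="soft_l1",x_scale=[10,10,.1,.1,5])
print(s.x,np.degrees(s.x[2]));print(res(s.x).reshape(-1,2).round(1).tolist())
lid,w=model(s.x);print("edge",w(lid(100,0,4)),"tab",w((-86+s.x[4],0,81.5)))
np.save("fit.npy",s.x)
E
```

```text
[ 5.78973440e+02 -2.10924355e+02 -7.32612203e-02  1.56862817e+00
  1.38998744e+00] -4.197558727847656
[[-0.2, 0.8], [-0.7, -1.6], [-0.3, 0.3], [0.3, 0.3], [1.0, -0.9], [-0.2, -1.2], [-0.2, 1.3], [0.0, -0.5], [-0.1, -0.4], [1.0, 1.0], [-0.3, 1.5], [1.0, 0.5], [-1.0, -0.3], [0.1, -1.4], [-0.7, -3.5], [4.5, -1.4], [-0.2, 0.9], [-0.8, -0.7], [-0.1, -0.6], [-0.8, -0.5]]
edge [[ 632.61234643 -214.8610528   150.50843758]] tab [[ 494.59038516 -204.7312661    81.5       ]]
```

```bash
python3 - <<'E'
from h import *
import pickle
from scipy.optimize import least_squares
d=pickle.load(open("cam0.pkl","rb"))
sc=[((-50,70,50),(315,250)),((-50,-70,50),(228,130)),((50,70,0),(172,365)),((-50,70,0),(318,310)),("L70i",(136,186)),("L-70o",(40,55)),("T22t",(328,120)),("T-22t",(308,103)),((-102,22,0),(362,240))]
si=[((-50,-70,50),(608,322)),((-50,-70,0),(605,388)),((50,-70,50),(735,262)),((-50,70,50),(457,205)),((50,70,50),(575,158)),("L70o",(595,16)),("L-70o",(772,120)),((-102,-22,0),(480,378)),((-102,22,0),(435,343)),("T14t",(468,212)),("T-14t",(503,236))]
obs={"scene":[(k,(u/5+160-.4,v/5+115-.4)) for k,(u,v) in sc],"side":[(k,((u-400)/4+287-.375,v/4+170-.375)) for k,(u,v) in si]}
def res(p):
    lid,w=model(p);r=[]
    for n,o in obs.items():
        P=[]
        for k,_ in o:
            if isinstance(k,str):
                if k[0]=="L":P.append(lid(100,float(k[1:-1]),8 if k[-1]=="o" else 0))
                else:P.append((-86+p[4]-3,14*np.sign(float(k[1:-1])),94.5))
            else:P.append(k)
        r.append(proj(d[n],w(P))-[q for _,q in o])
    return np.vstack(r).ravel()
s=least_squares(res,[550,-100,0,1.7,0],loss="soft_l1",x_scale=[10,10,.1,.1,5])
print(s.x,np.degrees(s.x[2]));print(res(s.x).reshape(-1,2).round(1).tolist())
lid,w=model(s.x);print("edge",w(lid(100,0,4)),"tab",w((-86+s.x[4],0,81.5)))
np.save("fit.npy",s.x)
A=cv2.resize(d["scene"]["img"][115:195,160:240],None,fx=5,fy=5);B=cv2.resize(d["side"]["img"][170:270,287:387],None,fx=4,fy=4)
segs=[]
for z in(0,50):
    q=[(-50,-70,z),(50,-70,z),(50,70,z),(-50,70,z)];segs+=[(q[i],q[(i+1)%4]) for i in range(4)]
for o in(0,8):
    q=[lid(0,-70,o),lid(100,-70,o),lid(100,70,o),lid(0,70,o)];segs+=[(q[i],q[(i+1)%4]) for i in range(4)]
X=-89+s.x[4];q=[(X,-14,68.5),(X,-14,94.5),(X,14,94.5),(X,14,68.5)];segs+=[(q[i],q[(i+1)%4]) for i in range(4)]
q=[(-102,-22,0),(-102,-22,60),(-102,22,60),(-102,22,0)];segs+=[(q[i],q[(i+1)%4]) for i in range(4)]
for I,n,f,o in((A,"scene",5,(160,115)),(B,"side",4,(287,170))):
    for g in segs:
        uv=((proj(d[n],w(g))-o+.5)*f).astype(int);cv2.line(I,tuple(map(int,uv[0])),tuple(map(int,uv[1])),(0,255,0),1)
cv2.imwrite("pics/fit.png",np.hstack([A,B])[:,:,::-1])
E
```

```text
[ 5.79076235e+02 -2.10572329e+02 -6.63599267e-02  1.56911097e+00
  1.21316358e+00] -3.802143727830422
[[-0.1, 0.8], [-0.8, -1.5], [-0.1, 0.4], [0.4, 0.3], [0.8, -0.4], [0.1, -1.0], [-0.2, 1.2], [-0.0, -0.5], [-0.1, -0.5], [1.2, 0.9], [-0.1, 1.4], [1.0, 0.3], [-1.1, -0.2], [-0.2, -1.5], [0.7, -1.0], [0.2, -1.5], [0.0, 0.9], [-0.8, -0.6], [-0.1, -0.5], [-0.7, -0.4]]
edge [[ 632.78920987 -214.14195935  150.5065994 ]] tab [[ 494.47601525 -204.95000925   81.5       ]]
```

View pics/fit.png

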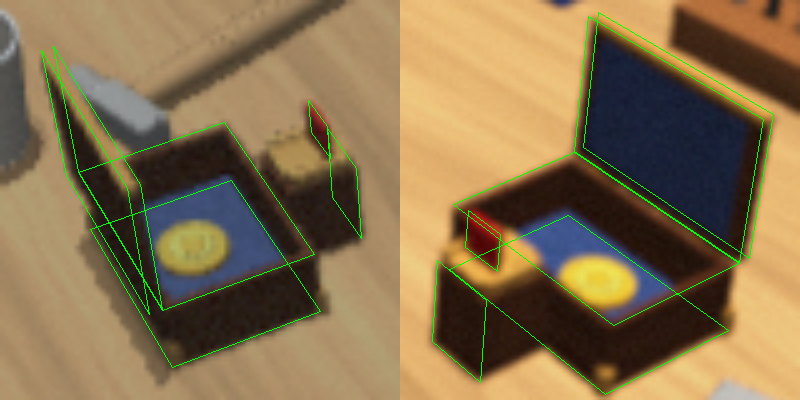

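```bash
cat >> h.py <<'E'
from scipy.spatial.transform import Rotation as Ro
from rig import manip
def go(cx,cy,tipz,flip=1,ref=None):
    """tool centre at case (cx,cy), tip height tipz -> shares from the measured pose"""
    f=np.load("fit.npy");_,w=model(f);p=w((cx,cy,tipz+22))[0];s=manip.sense()
    c,q=np.cos(f[2]),np.sin(f[2]);x=flip*np.array([c,q,0]);z=np.array([0,0,-1.])
    R1=np.column_stack([x,np.cross(z,x),z]);R0=Ro.from_rotvec(s["eef_rot"]).as_matrix()
    d=R0.T@(p-s["tcp_pos"]);r=Ro.from_matrix(R0.T@R1).as_rotvec()
    print("t",round(s["clock"],2),"F",s["wrist_force"].round(2),"case",caseof(s["tcp_pos"]).round(1),"| mm",d.round(1),"share",(d/400).round(4),"turn",np.degrees(r).round(1),(np.degrees(r)/60).round(3))
def caseof(p):
    f=np.load("fit.npy");c,s=np.cos(f[2]),np.sin(f[2]);v=p[:2]-f[:2]
    return np.array([c*v[0]+s*v[1],-s*v[0]+c*v[1],p[2]-22])
E
python3 - <<'E'
from h import *
s=manip.sense();print(Ro.from_rotvec(s["eef_rot"]).as_matrix().round(3).tolist())
go(92,0,230,1);go(92,0,230,-1)
E
```

```text
[[-0.968, 0.25, -0.001], [0.25, 0.968, -0.002], [0.0, -0.002, -1.0]]
t 0.1 F [-0.26  0.19  0.07] case [-494.6  687.1  230.2] | mm [-703.8 -566.5    1.2] share [-1.7595 -1.4163  0.003 ] turn [ -0.    0.2 169.3] [-1.000e-03  3.000e-03  2.822e+00]
t 0.1 F [-0.26  0.19  0.07] case [-494.6  687.1  230.2] | mm [-703.8 -566.5    1.2] share [-1.7595 -1.4163  0.003 ] turn [ -0.1  -0.  -10.7] [-0.002 -0.    -0.178]
```

Call:
{"name": "apply_moves", "arguments": {"deltas": [[[-0.078,-0.0625,0],[0,0,-0.05],0],[[-0.156,-0.125,0],[0,0,-0.1],0],[[-0.234,-0.1875,0],[0,0,-0.15],0],[[-0.312,-0.25,0],[0,0,-0.178],0],[[-0.39,-0.3125,0],[0,0,-0.178],0]], "force": 20}}

```text
clock: 0.52
tcp_pos: [251.4, 346.6, 252.7]
eef_rot: [-0.101, -3.14, 0.001]
wrist_force: [0.9, 0.1, -0.6]
opening: 25.8
finger_force: 0.0
```

```bash
python3 -c "
from h import *
go(92,0,230,-1);print(manip.sense()['opening'])"
```

```text
t 0.52 F [ 0.94  0.13 -0.55] case [-363.9  534.3  230.7] | mm [-454.7 -535.2    0.9] share [-1.1368 -1.3381  0.0022] turn [-0.  -0.   0.1] [-0.001 -0.     0.002]
25.753363216058318
```

Call:
{"name": "apply_moves", "arguments": {"deltas": [[[-0.066,-0.079,0],[0,0,0],0],[[-0.132,-0.158,0],[0,0,0],0],[[-0.198,-0.237,0],[0,0,0],0],[[-0.264,-0.316,0],[0,0,0],0],[[-0.33,-0.395,0],[0,0,0],0]]}}

```text
clock: 0.93
tcp_pos: [372.8, 180.0, 253.0]
eef_rot: [-0.104, -3.14, -0.0]
wrist_force: [1.7, 1.6, -0.3]
opening: 0.1
finger_force: 0.0
```

Call:
{"name": "apply_moves", "arguments": {"deltas": [[[-0.066,-0.079,0],[0,0,0],0],[[-0.132,-0.158,0],[0,0,0],0],[[-0.198,-0.237,0],[0,0,0],0],[[-0.264,-0.316,0],[0,0,0],0],[[-0.33,-0.395,0],[0,0,0],0]]}}

```text
clock: 1.35
tcp_pos: [494.1, 13.4, 252.8]
eef_rot: [-0.105, -3.139, -0.0]
wrist_force: [0.9, 0.2, 0.4]
opening: 0.1
finger_force: 0.0
```

Call:
{"name": "apply_moves", "arguments": {"deltas": [[[-0.066,-0.079,0],[0,0,0],0],[[-0.132,-0.158,0],[0,0,0],0],[[-0.198,-0.237,0],[0,0,0],0],[[-0.264,-0.316,0],[0,0,0],0],[[-0.33,-0.395,0],[0,0,0],0]]}}

```text
clock: 1.77
tcp_pos: [615.3, -152.8, 252.4]
eef_rot: [-0.105, -3.139, -0.001]
wrist_force: [0.9, 0.4, -0.2]
opening: -0.2
finger_force: 0.0
```

```bash
python3 -c "
from h import *
go(92,0,180,-1);print(manip.sense()['opening'])"
```

```text
t 1.77 F [ 0.93  0.39 -0.19] case [ 32.4  60.1 230.4] | mm [-59.7 -60.1  50.3] share [-0.1493 -0.1502  0.1258] turn [ 0.  -0.1 -0. ] [ 0.    -0.001 -0.   ]
-0.15916498284814642
```

Call:
{"name": "apply_moves", "arguments": {"deltas": [[[-0.07,-0.07,0],[0,0,0],0],[[-0.15,-0.15,0],[0,0,0],0],[[-0.157,-0.15,0.05],[0,0,0],0],[[-0.157,-0.15,0.125],[0,0,0],0],[[-0.157,-0.15,0.15],[0,0,0],0]]}}

```text
clock: 2.18
tcp_pos: [672.0, -215.3, 185.5]
eef_rot: [-0.106, -3.13, -0.006]
wrist_force: [-1.2, 0.6, -2.2]
opening: 0.4
finger_force: 0.0
```

```bash
python3 -c "
from h import *
c=manip.read_camera('side');d=manip.read_camera('scene')
f=lambda i,s:cv2.resize(i[:,:,::-1],None,fx=s,fy=s,interpolation=cv2.INTER_CUBIC)
cv2.imwrite('pics/s1.png',np.hstack([f(d['img'][85:185,140:240],4),f(c['img'][140:240,300:400],4)]))
go(95,0,125,-1)"
```

```text
t 2.28 F [-0.32  0.28  0.18] case [ 92.1   2.7 166.2] | mm [-3.3 -2.8 41.1] share [-0.0082 -0.007   0.1029] turn [ 0.2 -0.5 -0. ] [ 0.003 -0.009 -0.   ]
```

View pics/s1.png

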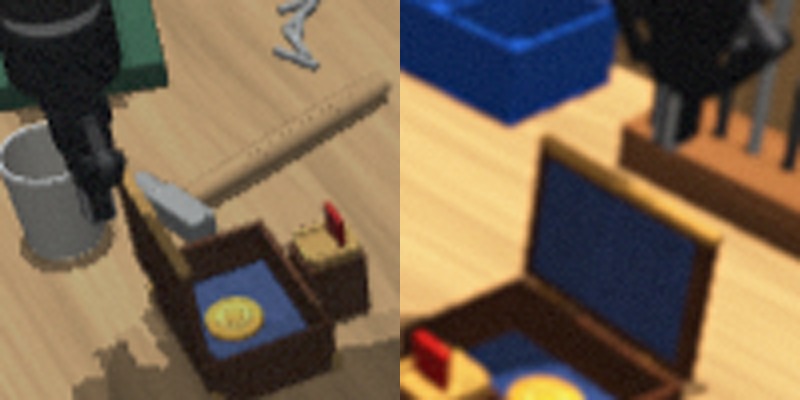

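The tip is behind and above the lid, around mid-width: scene crop (100,210), side crop (680,140). It is clear of the lid and above the cup's height. Descending.

Call:
{"name": "apply_moves", "arguments": {"deltas": [[[-0.008,-0.007,0.03],[0,0,0],0],[[-0.008,-0.007,0.06],[0,0,0],0],[[-0.008,-0.007,0.095],[0,0,0],0],[[-0.008,-0.007,0.095],[0,0,0],0]]}}

```text
clock: 2.62
tcp_pos: [675.8, -217.2, 154.5]
eef_rot: [-0.103, -3.139, -0.001]
wrist_force: [-0.6, 0.4, -1.3]
opening: 0.0
finger_force: 0.0
```

```bash
python3 -c "
from h import *
go(67,0,130.5,-1)"
```

```text
t 2.62 F [-0.59  0.37 -1.35] case [ 96.9  -0.2 132.5] | mm [29.9  0.3  2.1] share [0.0748 0.0007 0.0052] turn [ 0.  -0.1  0. ] [ 0.    -0.001  0.001]
```

Call:
{"name": "apply_moves", "arguments": {"deltas": [[[0.015,0,0],[0,0,0],0],[[0.03,0,0],[0,0,0],0],[[0.045,0,0.002],[0,0,0],0],[[0.06,0,0.004],[0,0,0],0],[[0.075,0,0.005],[0,0,0],0]]}}

```text
clock: 3.03
tcp_pos: [646.6, -216.2, 155.3]
eef_rot: [0.104, 3.137, -0.002]
wrist_force: [1.3, 0.3, 0.6]
opening: 0.1
finger_force: 0.6
```

Call:
{"name": "apply_moves", "arguments": {"deltas": [[[0.012,0,0.001],[0,0,0],0],[[0.024,0,0.002],[0,0,0],0],[[0.036,0,0.003],[0,0,0],0],[[0.048,0,0.004],[0,0,0],0],[[0.052,0,0.004],[0,0,0],0]]}}

```text
clock: 3.45
tcp_pos: [625.0, -214.7, 151.8]
eef_rot: [-0.105, -3.139, 0.0]
wrist_force: [0.4, 0.0, 1.4]
opening: -0.0
finger_force: 0.5
```

```bash
python3 -c "
from h import *
go(26.2,0,122.8,-1)"
```

```text
t 3.45 F [0.41 0.04 1.39] case [ 46.1  -1.1 129.8] | mm [19.9  1.1  7. ] share [0.0497 0.0026 0.0176] turn [-0. -0. -0.] [-0. -0. -0.]
```

Call:
{"name": "apply_moves", "arguments": {"deltas": [[[0.014,0,0.003],[0,0,0],0],[[0.027,0.001,0.007],[0,0,0],0],[[0.04,0.002,0.013],[0,0,0],0],[[0.05,0.003,0.018],[0,0,0],0],[[0.065,0.003,0.027],[0,0,0],0]]}}

```text
clock: 3.87
tcp_pos: [599.5, -211.6, 140.8]
eef_rot: [0.104, 3.14, 0.0]
wrist_force: [1.2, -0.4, 0.9]
opening: 0.2
finger_force: 0.6
```

Call:
{"name": "apply_moves", "arguments": {"deltas": [[[0.014,0,0.01],[0,0,0],0],[[0.028,0,0.021],[0,0,0],0],[[0.04,0,0.034],[0,0,0],0],[[0.052,0,0.046],[0,0,0],0],[[0.064,0,0.06],[0,0,0],0]]}}

```text
clock: 4.28
tcp_pos: [573.9, -209.8, 116.2]
eef_rot: [-0.104, -3.14, -0.001]
wrist_force: [1.1, -0.7, 0.8]
opening: 0.0
finger_force: 0.4
```

```bash
python3 -c "
from h import *
c=manip.read_camera('side')
cv2.imwrite('pics/s2.png',cv2.resize(c['img'][140:280,260:400,::-1],None,fx=4,fy=4,interpolation=cv2.INTER_CUBIC))
go(-14.7,0,77,-1)"
```

```text
t 4.33 F [-0.33 -0.74 -1.5 ] case [-6.8  0.7 92.7] | mm [ 7.8 -0.7 15.7] share [ 0.0195 -0.0017  0.0393] turn [ 0.1 -0.2 -0. ] [ 0.001 -0.003 -0.   ]
```

View pics/s2.png

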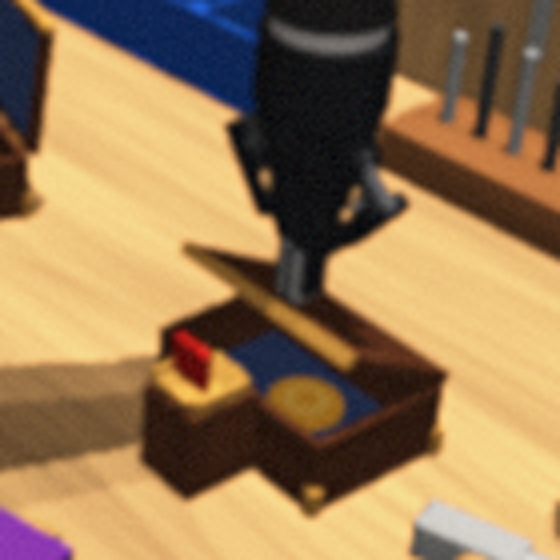

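The lid follows the fingertips at about 30°, its brass edge running from (185,245) to (355,355). The medal is in place. I'll keep going down.

Call:
{"name": "apply_moves", "arguments": {"deltas": [[[0.006,-0.001,0.01],[0,0,0],0],[[0.012,-0.002,0.022],[0,0,0],0],[[0.019,-0.002,0.037],[0,0,0],0],[[0.023,-0.002,0.05],[0,0,0],0],[[0.026,-0.002,0.065],[0,0,0],0]]}}

```text
clock: 4.75
tcp_pos: [563.6, -210.2, 90.3]
eef_rot: [-0.104, -3.139, 0.0]
wrist_force: [-0.4, -0.0, 1.6]
opening: -0.2
finger_force: 0.4
```

Call:
{"name": "apply_moves", "arguments": {"deltas": [[[0.001,0,0.005],[0,0,0],0],[[0.002,0,0.01],[0,0,0],0],[[0.002,0,0.012],[0,0,0],0]]}}

```text
clock: 5.0
tcp_pos: [562.8, -209.9, 85.5]
eef_rot: [-0.104, -3.139, -0.001]
wrist_force: [-0.0, -0.4, 0.5]
opening: -0.1
finger_force: 0.2
```

```bash
python3 -c "
from h import *
go(-19,0,58.5,-1)"
```

```text
t 5.0 F [-0.03 -0.42  0.48] case [-16.3  -0.5  63.5] | mm [2.7 0.4 5. ] share [0.0068 0.0011 0.0125] turn [ 0. -0. -0.] [ 0.    -0.001 -0.   ]
```

Call:
{"name": "apply_moves", "arguments": {"deltas": [[[0.001,0,0.003],[0,0,0],0],[[0.002,0,0.006],[0,0,0],0],[[0.002,0,0.009],[0,0,0],0],[[0.002,0,0.01],[0,0,0],0],[[0.002,0,0.01],[0,0,0],0]]}}

```text
clock: 5.42
tcp_pos: [562.5, -210.0, 82.1]
eef_rot: [0.104, 3.14, -0.0]
wrist_force: [-0.1, 0.3, 0.5]
opening: -0.0
finger_force: 0.0
```

Call:
{"name": "apply_moves", "arguments": {"deltas": [[[0,0,0.002],[0,0,0],0],[[0,0,0.003],[0,0,0],0],[[0,0,0.004],[0,0,0],0],[[0,0,0.004],[0,0,0],0]]}}

```text
clock: 5.75
tcp_pos: [562.3, -210.1, 80.6]
eef_rot: [0.104, 3.14, -0.0]
wrist_force: [-0.3, 0.3, 0.5]
opening: 0.1
finger_force: 0.4
```

Call:
{"name": "apply_moves", "arguments": {"deltas": [[[0,0,0.002],[0,0,0],0],[[0,0,0.004],[0,0,0],0],[[0,0,0.004],[0,0,0],0]]}}

```text
clock: 6.0
tcp_pos: [562.4, -210.1, 80.5]
eef_rot: [0.104, 3.139, -0.001]
wrist_force: [-2.9, 0.5, 7.0]
opening: 0.2
finger_force: 3.3
```

Call:
{"name": "apply_moves", "arguments": {"deltas": [[[0,0,0.002],[0,0,0],0],[[0,0,0.004],[0,0,0],0],[[0,0,0.004],[0,0,0],0]]}}

```text
clock: 6.25
tcp_pos: [562.4, -210.1, 80.4]
eef_rot: [0.104, 3.139, -0.001]
wrist_force: [-4.9, 2.9, 11.2]
opening: 0.3
finger_force: 5.9
```

The lid is down: the tip stalls at z ≈ 58.4 with 11 N. Lifting off, then going round to the robot's side of the tab.

Call:
{"name": "apply_moves", "arguments": {"deltas": [[[0,0,-0.01],[0,0,0],0],[[0,0,-0.06],[0,0,0],0],[[0,0,-0.13],[0,0,0],0],[[0.02,0,-0.15],[0,0,0],0],[[0.1,0,-0.15],[0,0,0],0]]}}

```text
clock: 6.67
tcp_pos: [527.0, -209.0, 140.5]
eef_rot: [0.101, 3.131, -0.006]
wrist_force: [-0.8, -0.3, 1.5]
opening: -0.1
finger_force: 0.0
```

Call:
{"name": "apply_moves", "arguments": {"deltas": [[[0.08,0,0],[0,0,0],0],[[0.15,0,0],[0,0,0],0],[[0.15,0,0],[0,0,0],0]]}}

```text
clock: 6.92
tcp_pos: [456.6, -201.6, 135.1]
eef_rot: [-0.106, -3.132, -0.004]
wrist_force: [0.3, 0.1, -0.0]
opening: -0.0
finger_force: 0.0
```

```bash
python3 -c "
from h import *
c=manip.read_camera('side');d=manip.read_camera('scene')
f=lambda i,s:cv2.resize(i[:,:,::-1],None,fx=s,fy=s,interpolation=cv2.INTER_CUBIC)
cv2.imwrite('pics/s3.png',np.hstack([f(d['img'][110:200,160:250],4),f(c['img'][180:270,290:380],4)]))
_,w=model(np.load('fit.npy'));P=w([(-84.8-3,14,94.5),(-84.8-3,-14,94.5),(-50,70,58.5),(-50,-70,58.5)])
print(((proj(d,P)-[160,110]+.5)*4).round().tolist(),((proj(c,P)-[290,180]+.5)*4+[360,0]).round().tolist())
go(-112,0,76,-1)"
```

```text
[[262.0, 121.0], [247.0, 101.0], [251.0, 215.0], [178.0, 110.0]] [[416.0, 170.0], [449.0, 195.0], [402.0, 153.0], [563.0, 274.0]]
t 7.02 F [ 0.53 -0.39 -0.61] case [-117.8   -0.4  114.6] | mm [-5.9  0.4 38.6] share [-0.0146  0.001   0.0965] turn [ 0.  -0.  -0.1] [ 0.    -0.    -0.001]
```

View pics/s3.png

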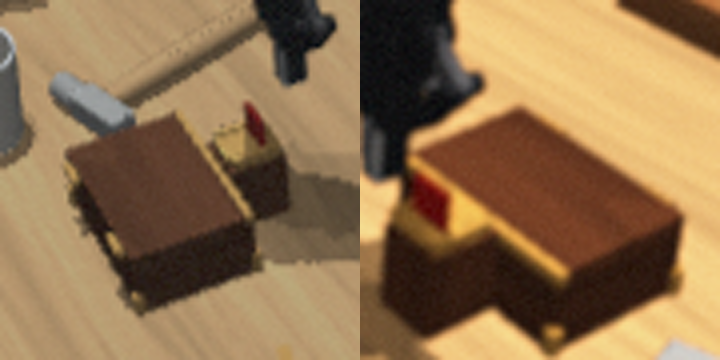

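The lid is shut and the case unmoved: the tab at (247–265, 103–140) matches the prediction. Descending behind the tab.

Call:
{"name": "apply_moves", "arguments": {"deltas": [[[0,0.001,0.05],[0,0,0],0],[[0,0.001,0.095],[0,0,0],0],[[-0.01,0.001,0.095],[0,0,0],0],[[-0.015,0.001,0.095],[0,0,0],0],[[-0.015,0.001,0.095],[0,0,0],0]]}}

```text
clock: 7.43
tcp_pos: [470.1, -203.9, 100.1]
eef_rot: [0.103, 3.138, -0.001]
wrist_force: [0.1, 0.1, 0.3]
opening: -0.1
finger_force: 0.0
```

Call:
{"name": "apply_moves", "arguments": {"deltas": [[[-0.006,0,0],[0,0,0],0],[[-0.012,0,0],[0,0,0],0],[[-0.018,0,0],[0,0,0],0],[[-0.025,0,0],[0,0,0],0],[[-0.03,0,0],[0,0,0],0]]}}

```text
clock: 7.85
tcp_pos: [480.7, -204.4, 99.8]
eef_rot: [-0.104, -3.14, 0.001]
wrist_force: [-2.3, 0.6, 0.7]
opening: 0.1
finger_force: 0.8
```

```bash
python3 -c "
from h import *
go(-72,0,76,-1)"
```

```text
t 7.85 F [-2.28  0.64  0.73] case [-98.5  -0.4  77.8] | mm [-26.5   0.4   1.8] share [-0.0663  0.0009  0.0044] turn [-0. -0. -0.] [-0.001 -0.    -0.   ]
```

Call:
{"name": "apply_moves", "arguments": {"deltas": [[[-0.008,0,0],[0,0,0],0],[[-0.016,0,0],[0,0,0],0],[[-0.024,0,0],[0,0,0],0],[[-0.032,0,0],[0,0,0],0],[[-0.04,0,0],[0,0,0],0]]}}

```text
clock: 8.27
tcp_pos: [496.8, -205.3, 99.3]
eef_rot: [-0.104, -3.14, 0.0]
wrist_force: [-1.8, 0.4, 0.8]
opening: 0.1
finger_force: 0.8
```

Call:
{"name": "apply_moves", "arguments": {"deltas": [[[-0.004,0,0],[0,0,0],0],[[-0.008,0,0],[0,0,0],0],[[-0.012,0,0],[0,0,0],0],[[-0.015,0,0],[0,0,0],0],[[-0.015,0,0],[0,0,0],0]]}}

```text
clock: 8.68
tcp_pos: [502.8, -205.7, 99.2]
eef_rot: [0.104, 3.14, 0.0]
wrist_force: [-1.2, -0.1, 0.7]
opening: 0.0
finger_force: 0.3
```

```bash
python3 -c "
from h import *
go(-70,0,76,-1)"
```

```text
t 8.68 F [-1.21 -0.11  0.68] case [-76.4  -0.2  77.2] | mm [-6.4  0.2  1.2] share [-0.0161  0.0004  0.0031] turn [0. 0. 0.] [0. 0. 0.]
```

Now in about 1 mm steps, watching for the force rise at the stop.

Call:
{"name": "apply_moves", "arguments": {"deltas": [[[-0.003,0,0],[0,0,0],0],[[-0.006,0,0],[0,0,0],0],[[-0.008,0,0],[0,0,0],0],[[-0.008,0,0],[0,0,0],0]]}}

```text
clock: 9.02
tcp_pos: [505.8, -205.8, 99.2]
eef_rot: [0.104, 3.14, 0.0]
wrist_force: [-0.7, -0.9, 0.6]
opening: 0.3
finger_force: 0.5
```

Call:
{"name": "apply_moves", "arguments": {"deltas": [[[-0.001,0,0],[0,0,0],0],[[-0.003,0,0],[0,0,0],0],[[-0.003,0,0],[0,0,0],0]]}}

```text
clock: 9.27
tcp_pos: [506.9, -205.9, 99.2]
eef_rot: [-0.104, -3.14, -0.0]
wrist_force: [-0.9, 0.3, 0.3]
opening: -0.2
finger_force: 0.6
```

Call:
{"name": "apply_moves", "arguments": {"deltas": [[[-0.001,0,0],[0,0,0],0],[[-0.0025,0,0],[0,0,0],0],[[-0.0025,0,0],[0,0,0],0]]}}

```text
clock: 9.52
tcp_pos: [507.7, -206.0, 99.2]
eef_rot: [-0.104, -3.139, -0.0]
wrist_force: [-2.1, 0.6, 0.4]
opening: -0.1
finger_force: 1.0
```

Call:
{"name": "apply_moves", "arguments": {"deltas": [[[-0.001,0,0],[0,0,0],0],[[-0.0025,0,0],[0,0,0],0],[[-0.0025,0,0],[0,0,0],0]]}}

```text
clock: 9.77
tcp_pos: [507.8, -205.9, 99.3]
eef_rot: [-0.105, -3.137, -0.0]
wrist_force: [-4.8, 0.2, 2.9]
opening: -0.5
finger_force: 2.6
```

Call:
{"name": "apply_moves", "arguments": {"deltas": [[[-0.001,0,0],[0,0,0],0],[[-0.0025,0,0],[0,0,0],0],[[-0.0025,0,0],[0,0,0],0]]}}

```text
clock: 10.02
tcp_pos: [507.8, -206.0, 99.3]
eef_rot: [-0.105, -3.135, -0.0]
wrist_force: [-8.0, 0.4, 5.2]
opening: 0.1
finger_force: 3.8
```

Stalled with the force rising to 8 N, so the bolt is at its stop. Backing off to check.

Call:
{"name": "apply_moves", "arguments": {"deltas": [[[0.015,0,0],[0,0,0],0],[[0.06,0,0],[0,0,0],0],[[0.12,0,-0.03],[0,0,0],0],[[0.17,0,-0.12],[0,0,0],0],[[0.2,0,-0.2],[0,0,0],0]]}}

```text
clock: 10.43
tcp_pos: [427.9, -199.6, 178.5]
eef_rot: [-0.104, -3.137, -0.004]
wrist_force: [1.1, -1.4, 1.0]
opening: -0.1
finger_force: 0.0
```

Call:
{"name": "apply_moves", "arguments": {"deltas": [[[0.05,0,-0.08],[0,0,0],0],[[0.08,0,-0.16],[0,0,0],0],[[0.08,0,-0.16],[0,0,0],0]]}}

```text
clock: 10.68
tcp_pos: [399.8, -200.4, 251.5]
eef_rot: [0.105, 3.127, -0.012]
wrist_force: [1.1, -0.3, 0.9]
opening: 0.1
finger_force: 0.0
```

```bash
python3 -c "
from h import *
c=manip.read_camera('side');d=manip.read_camera('scene')
f=lambda i,s:cv2.resize(i[:,:,::-1],None,fx=s,fy=s,interpolation=cv2.INTER_CUBIC)
A=f(d['img'][110:200,160:250],4);B=f(c['img'][180:270,290:380],4)
_,w=model(np.load('fit.npy'))
P=w([(-59,14,94.5),(-59,-14,94.5),(-59,-14,68.5),(-59,14,68.5),(-50,70,58.5),(-50,-70,58.5)])
for I,cam,o in((A,d,(160,110)),(B,c,(290,180))):
    for u,v in (proj(cam,P)-o+.5)*4: cv2.circle(I,(int(u),int(v)),2,(0,255,0),-1)
cv2.imwrite('pics/s4.png',np.hstack([A,B]));print(manip.sense()['tcp_pos'])"
```

```text
[ 399.66678608 -199.57972159  245.8773494 ]
```

View pics/s4.png

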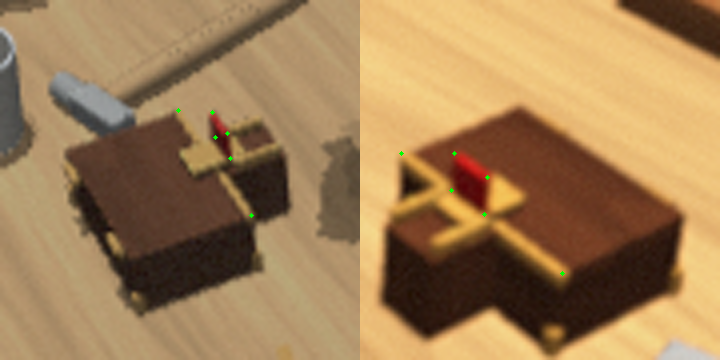

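The bar now lies over the shut lid. The tab at (212–230, 113–157) in the scene crop and (453–488, 153–213) in the side crop matches the predicted fully-home position, and the case has not moved.

```bash
python3 -c "
from rig import manip
print(manip.close_job())"
```

```text
the job is handed in; nothing more can be done
None
```

I pushed the gold-medal case's lid fully shut, then its bolt fully home over it; in the last pictures that case had not moved, nothing else was touched, and the job was handed in at about 11 s of the 45 s.

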